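# Make up a balance weight on the sprung dial scale

## Robot

A 7-joint arm with a two-finger parallel gripper is mounted at the origin on a cart in front of the work surface, level with it; the furniture and walls round the work are solid. World frame = base frame: x ahead of the robot, y to its left, z up, the work surface at z = 0. Lengths are in m, angles in rad, forces in N, time in s.
With the tool pointing down it reaches from about 0.4 to 0.9 m from the base axis. Payload 5.6 kg.
Tool frame: the origin (TCP) lies at the very end of the fingers, on their centre line; the grasp point (between the pads) lies 19 mm behind it (manip.grip_depth is the distance from the TCP to the grasp point, in m); z points along the fingers, y is the direction in which the jaws open and shut (so a half turn about z gives the same grasp; the last joint's range is limited). The gripper opens to 92 mm and grips with 3 to 60 N. Pads are 20 mm wide; open, the fingers measure 128 mm over their backs; the gripper's body (75 mm by 189 mm) begins 69 mm behind the grasp point.
Start: joints at [1.137, 0.468, -0.012, 1.603, 0.006, 1.071, -0.056], TCP at [0.248, -0.601, 0.215] pointing down, gripper open.
Joint ranges: [-2.53, 2.53], [-0.31, 2.02], [-1.57, 1.55], [0.28, 2.44], [-1.29, 4.43], [0.15, 1.84], [-2.92, 2.92]. Speed limits (rad/s): [2.57, 2.57, 3.14, 3.14, 3.14, 3.14, 3.14].

## Interface

Orientations are given as a unit quaternion [x, y, z, w].
In Python, from rig import manip, cams gives the robot as it stands. Calls block until the motion is done:
- manip.goto(position, orientation): joint-space move of the TCP to a pose.
- manip.movel(position, frame=None, feed=0.15, contact_N=None): straight line of the TCP; frame=None keeps the orientation; feed is the mean speed in m/s. With contact_N (N) it stops when the force on the tool has changed by that much, and returns True; else False.
- manip.set_joints(angles): joint-space move.
- manip.move_gripper(opening, f_grip=None): finger opening in m; f_grip is the grip in N (None keeps the last); returns when the fingers have stopped.
- manip.wait(seconds).
- manip.solve_ik(position, orientation): joint angles nearest the present ones, or None.
- manip.observe(): the state.
- cams.camera(name): name is "scene" or "top" or "wrist"; returns a dict with "pixels" (480x640x3 uint8, red, green, blue), "fx", "fy", "cx", "cy" (pixels), "D" ([k1, k2, p1, p2, k3] as OpenCV has them; the pictures are not rectified), "position" and "rotation" of the camera in the world; the wrist camera has in their place "mount" (4x4, takes a point from camera to tool coordinates, whose origin is the TCP and whose axes are the flange's). Camera axes: x right, y up, looking along -z (the intrinsics and any distortion apply to the point x, -y, -z); pixel columns grow to the right and rows downward; lengths in m; the calibration is good to about 2 mm. A picture is of the moment at which its call begins: read the wrist's pose just before it. There is no depth.
A pose or a line that the arm cannot do raises manip.Unreachable and nothing moves.
- manip.job_done(): hands the job in, once; it reports no verdict.
The state is a dict: "time_s": time; "joints": joint angles; "dq": joint speeds; "joint_torque": joint torques, N m; "tool_pos": TCP position; "tcp_rot": TCP orientation; "wrist_force": force on the tool from outside, world axes, zero at the start; "moment": the same for the moment, N m; "opening": finger opening in m.
Only numpy, scipy, OpenCV 4.12 (cv2) and the standard library are available. Lean on these libraries where they do the work, as an engineer would, in place of code of your own. Each camera call takes 0.05 s, during which the arm holds its last target. There are 200 camera calls.

## Task

Make up a counterweight on the dial scale: lay whichever of the three look-alike castings are needed flat in the pan so that the red needle comes to rest on the green band, and leave any that are not needed lying flat on the bench. They carry different ballast inside, so they weigh different amounts though they look the same. Set them down gently so that the pan never hits its bottom stop, then shut the clear hood fully over the pan, and leave the grease tin, the white housing and the oil bottle where they are.

Things in the scene. Friction and masses are not known exactly. Their poses are not given: they have to be found in the camera images.
- scale: blue dial scale fixed to the bench, base 200 mm (own x) by 165 mm (own y), plus a round white dial (112 mm) on a post 145 mm behind the pan's centre (+x), its face tilted up towards the robot, reaching up to 185 mm high. Origin: on the bench under the pan's centre; z up. The hood hinges along the +y (left) side
- pan_floor (a point): centre of the pan's flat steel floor (upper face), 80 mm above the bench when empty, moving straight down under load; the floor is 176 mm (scale x) by 128 mm (scale y) with a rim 6 mm above it. All three castings fit side by side, lying along scale y, at scale x = -55, 0 and +55 mm
- pan (a joint): depression of the pan in m: 0 empty, 3.27 mm per 100 g (spring 300 N/m), hard stop at 36 mm
- needle (a joint): angle of the red needle in rad, clockwise from zero: 0 empty, 0.5 rad per 100 g (one black tick per 100 g, from 0 at the lower left to 800 g at the lower right)
- target (a joint): angle of the middle of the green band on the dial in rad, on the same scale as the needle (0.5 rad per 100 g); the band reaches 0.33 rad either side; it can not be touched and stays as found
- needle_tip (a point): point on the needle 36 mm from the dial's centre
- target_mark (a point): middle of the green band, 36 mm from the dial's centre: the needle tip coincides with it when the needle stands mid-band
- hood (a joint): angle of the clear hood in rad: 0 shut over the pan, about 1.6 standing open, stop at 1.9; a stiff hinge holds it wherever it is left
- hood_hinge (a point): middle of the hood's hinge line, which runs along scale x at the left (+y) side of the pan, 46 mm above the bench
- hood_handle (a point): middle of the hood's black round bar handle, 11 mm thick and 100 mm long along scale x; shut, it lies 193 mm from the hinge towards scale -y and 66 mm above it, 36 mm out from the hood's face; open, it stands above the hood. Hood: 196 mm (scale x) by 150 mm (scale y), 85 mm deep; shut, its top is 132 mm above the bench
- casting_a: one of three look-alike castings: dark grey bar 30 mm wide (own x), 90 mm long (own y), 28 mm high, sides parallel to 20 mm height, a 20 mm wide land with two bright spots on top. One weighs about 100 g, one 200 g, one 400 g (within 2 %); which is which cannot be seen and changes each time. Origin: centre of the underside; z up
- casting_b: one of three look-alike castings: dark grey bar 30 mm wide (own x), 90 mm long (own y), 28 mm high, sides parallel to 20 mm height, a 20 mm wide land with two bright spots on top. One weighs about 100 g, one 200 g, one 400 g (within 2 %); which is which cannot be seen and changes each time. Origin: centre of the underside; z up
- casting_c: one of three look-alike castings: dark grey bar 30 mm wide (own x), 90 mm long (own y), 28 mm high, sides parallel to 20 mm height, a 20 mm wide land with two bright spots on top. One weighs about 100 g, one 200 g, one 400 g (within 2 %); which is which cannot be seen and changes each time. Origin: centre of the underside; z up
- grease_tin: round grease tin with a green lid, 54 mm across, 36 mm high, a bystander. Origin: centre of its underside
- housing: white stepped round housing, 45 mm across, 31 mm high, a bystander. Origin: centre of its underside
- oil_bottle: slim clear oil bottle with a black cap and steel needle, standing, 28 mm across, 112 mm high, a bystander. Origin: centre of its underside

How it is judged:
On the way:
1. needle at rest on the green band, hood still open, fingers off pan and castings (distance between needle_tip and target_mark below 0.0129 m and value of joint hood above 0.5 rad and contact force between the fingers and casting_a below 0.2 N and contact force between the fingers and casting_b below 0.2 N and contact force between the fingers and casting_c below 0.2 N and contact force between the fingers and scale below 0.2 N), for 0.3 s.
At the end, for the whole second after the job is handed in: The needle tip is within 12.9 mm of the middle of the green band (0.36 rad, the band's edge or better), the hood is shut (under 0.05 rad), and every casting lies flat and still, either on the pan's floor or on the bench (distance between needle_tip and target_mark below 0.0129 m and value of joint hood below 0.05 rad and (height (world z) of casting_a below 0.008 m or (z of casting_a in the frame of pan_floor between -0.006 and 0.008 m and x of casting_a in the frame of pan_floor between -0.09 and 0.09 m and y of casting_a in the frame of pan_floor between -0.065 and 0.065 m)) and angle between each of casting_a, casting_b, casting_c's own z axis and vertical below 0.15 rad and linear speed of each of casting_a, casting_b, casting_c below 0.02 m/s and (height (world z) of casting_b below 0.008 m or (z of casting_b in the frame of pan_floor between -0.006 and 0.008 m and x of casting_b in the frame of pan_floor between -0.09 and 0.09 m and y of casting_b in the frame of pan_floor between -0.065 and 0.065 m)) and (height (world z) of casting_c below 0.008 m or (z of casting_c in the frame of pan_floor between -0.006 and 0.008 m and x of casting_c in the frame of pan_floor between -0.09 and 0.09 m and y of casting_c in the frame of pan_floor between -0.065 and 0.065 m))); the robot touches nothing.
It fails at once if the pan is driven onto its bottom stop (more than 34 mm down) (value of joint pan above 0.034 m).
It fails at once if the grease tin is moved more than 30 mm (distance of grease_tin from where it was at the start of the episode above 0.03 m).
It fails at once if the white housing is moved more than 30 mm (distance of housing from where it was at the start of the episode above 0.03 m).
It fails at once if the oil bottle is moved more than 30 mm (distance of oil_bottle from where it was at the start of the episode above 0.03 m).
It also fails if it takes over 72 s, if anything falls off the work surface, if the arm or the gripper's body presses on something with over 40 N, if the wrist force passes 120 N, or if a joint passes its speed limit or range.

## Working session

There is one attempt and no reset: what is moved stays moved. The work goes in short steps, each a Python script; the robot and the scene stay as the last script left them, time stands still between calls to the robot, and variables do not carry over. Pictures are saved under pics/ and viewed, about 8 in all and at most 12, crops included, and the job is handed in when it is done.

```bash
ls; mkdir -p pics; cat > h.py <<'E'
import numpy as np, cv2
from rig import manip, cams
from scipy.spatial.transform import Rotation as R
def cam(name):
    st=manip.observe(); c=cams.camera(name)
    if 'mount' in c:
        T=np.eye(4);T[:3,:3]=R.from_quat(st['tcp_rot']).as_matrix();T[:3,3]=st['tool_pos']
        T=T@np.array(c['mount']); c['position']=T[:3,3]; c['rotation']=T[:3,:3]
    return c
def KD(c): return np.array([[c['fx'],0,c['cx']],[0,c['fy'],c['cy']],[0,0,1.]]),np.array(c['D'],float)
def rot(c):
    r=np.array(c['rotation'],float)
    return r if r.shape==(3,3) else R.from_quat(r).as_matrix()
def ray(c,u,v):
    K,D=KD(c); p=cv2.undistortPoints(np.array([[[u,v]]],float),K,D)[0,0]
    return np.array(c['position']),rot(c)@np.array([p[0],-p[1],-1.])
def onz(c,u,v,z):
    o,d=ray(c,u,v); return o+d*(z-o[2])/d[2]
def proj(c,P):
    K,D=KD(c); q=(np.atleast_2d(P)-np.array(c['position']))@rot(c)*[1,-1,-1]
    return cv2.projectPoints(q,np.zeros(3),np.zeros(3),K,D)[0][:,0]
def save(c,n): cv2.imwrite(f'pics/{n}.png',c['pixels'][:,:,::-1])
E
python3 - <<'E'
from h import *
import pickle
print(manip.observe())
for n in('scene','top'):
    c=cam(n); save(c,n+'0'); pickle.dump(c,open(n+'0.pkl','wb')); print(n,c['position'],c['rotation'],c['fx'])
E
```

```text
pics
{'time_s': 0.0, 'joints': array([ 1.1370291 ,  0.46836002, -0.01160487,  1.6036076 ,  0.00604623,
        1.07139566, -0.05629872]), 'dq': array([-9.19513238e-04, -1.55717473e-03,  2.51229943e-04, -1.29353224e-03,
        2.39062568e-05,  1.91158961e-03,  9.44010436e-04]), 'joint_torque': array([ 2.27093260e-04, -5.20573318e+01, -1.20314240e-02, -2.43754756e+01,
       -5.66203601e-02,  1.71576336e-02,  1.51698860e-04]), 'tool_pos': array([ 0.24728889, -0.60050128,  0.21365813]), 'tcp_rot': array([ 9.80976659e-01,  1.94123778e-01, -2.47201738e-04, -8.32663792e-04]), 'wrist_force': array([ 0.27953365, -0.24546195, -0.15217287]), 'moment': array([-0.01750156, -0.02666536, -0.04804069]), 'opening': 0.09193748624043399}
scene [ 0.31973569 -0.71426595  0.65583479] [ 0.44328087 -0.0865151  -0.16416314  0.87696503] 492.1800176421583
top [ 0.55729249 -0.00123831  0.96033384] [-0.0252668   0.03276529  0.70778574 -0.70521441] 479.77198127310743
```

View pics/scene0.png

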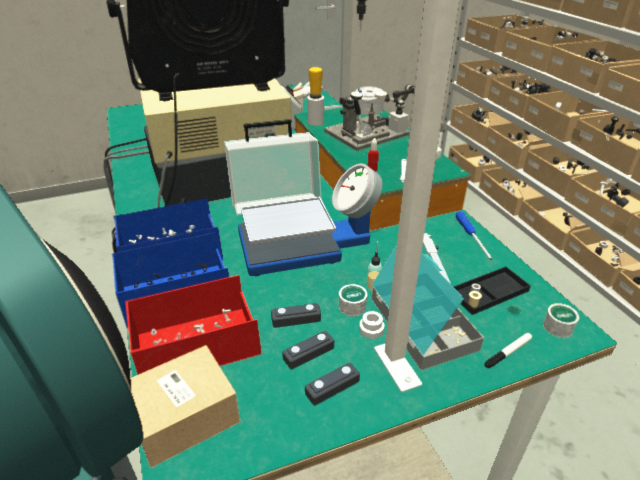

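View pics/top0.png

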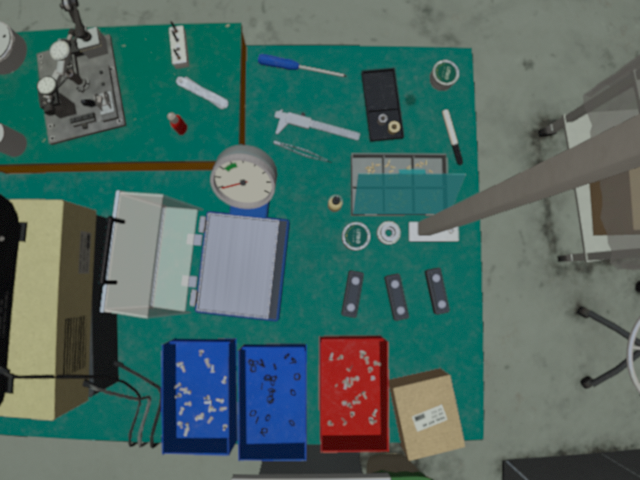

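```bash
python3 - <<'E'
from h import *
import pickle
t=pickle.load(open('top0.pkl','rb'));s=pickle.load(open('scene0.pkl','rb'))
cr=lambda p,x0,y0,w,h,k: cv2.resize(p[y0:y0+h,x0:x0+w],(w*k,h*k),interpolation=cv2.INTER_CUBIC)
a=cr(t['pixels'],180,140,125,185,3); b=cr(t['pixels'],325,180,140,140,3)
b=np.vstack([b,cv2.resize(cr(s['pixels'],325,155,70,70,1),(420,420),interpolation=cv2.INTER_CUBIC)[:135]])
im=np.hstack([a,b]); print(im.shape); cv2.imwrite('pics/crop1.png',im[:,:,::-1])
E
```

```text
(555, 795, 3)
```

View pics/crop1.png

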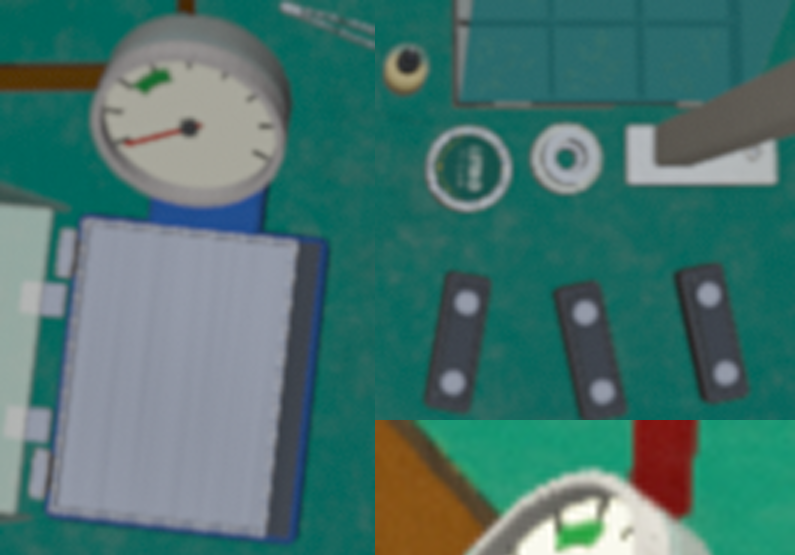

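```bash
cat > pts.py <<'E'
from h import *
import pickle
t=pickle.load(open('top0.pkl','rb'));s=pickle.load(open('scene0.pkl','rb'))
def tri(a,b):
    o1,d1=ray(t,*a);o2,d2=ray(s,*b); d1/=np.linalg.norm(d1);d2/=np.linalg.norm(d2)
    k=np.linalg.lstsq(np.c_[d1,-d2],o2-o1,rcond=None)[0]; p,q=o1+k[0]*d1,o2+k[1]*d2
    return (p+q)/2,np.linalg.norm(p-q)
A=lambda x,y:(180+x/3,140+y/3); B=lambda x,y:(325+(x-375)/3,180+y/3)
E
python3 - <<'E'
from pts import *
np.set_printoptions(precision=4,suppress=True)
sc={'a':[(284,316),(308,312)],'b':[(295,356),(322,342)],'c':[(319,391),(347,374)]}
tp={'a':[B(466,303),B(452,383)],'b':[B(584,313),B(601,392)],'c':[B(709,294),B(725,374)]}
for k in tp:
    p=np.array([onz(t,*q,.028) for q in tp[k]]); d=p[0]-p[1]
    ps=np.array([onz(s,*q,.028) for q in sc[k]]);
    print(k,p.mean(0),np.linalg.norm(d),np.arctan2(d[1],d[0]),'scene',ps.mean(0))
c=np.array([onz(t,*A(*q),.086) for q in[(83,218),(298,240),(267,537),(50,513)]])
print(c,c.mean(0)); e=[c[1]-c[0],c[2]-c[3],c[0]-c[3],c[1]-c[2]]; print([np.linalg.norm(x) for x in e])
for x in e: print(np.arctan2(x[1],x[0]))
print('bar',tri((121,221),(290,122)),tri((113,284),(247,127)))
print('box right-top corner',tri((107,200),(291,83)),tri((85,418),(145,97)))
print('pole base',onz(t,*B(702,155),0),onz(s,398,368,0)); 
for v in (200,100,0): print(ray(s,398+(368-v)*.12,v)[1])
for n,q,z in(('tin',(356,236),.036),('hous',(389,232),.031),('bott',(335,202),.1)): print(n,onz(t,*q,z))
print('pole up',tri((560,150),(415,200)),tri((500,185),(405,290)))
print('red bin',tri((320,337),(127,302)),'carton',tri((392,378),(135,380)),tri((450,370),(237,390)))
print('hoodtop', tri((197,209),(318,138)))
E
```

```text
a [ 0.5175 -0.0836  0.028 ] 0.05226570793869418 -0.18252499905910535 scene [ 0.5139 -0.0977  0.028 ]
b [ 0.5107 -0.1703  0.028 ] 0.05212407671655362 0.2013840667783962 scene [ 0.5067 -0.1842  0.028 ]
c [ 0.5218 -0.2523  0.028 ] 0.052929193431262844 0.18319958054171648 scene [ 0.5188 -0.2628  0.028 ]
[[0.6701 0.1876 0.086 ]
 [0.656  0.0553 0.086 ]
 [0.4761 0.0739 0.086 ]
 [0.4904 0.2057 0.086 ]] [0.5732 0.1306 0.086 ]
[np.float64(0.13300954344421914), np.float64(0.13259306093311843), np.float64(0.18070385584241844), np.float64(0.18090276514837972)]
-1.6770269255162586
-1.67854195154794
-0.10034636565135253
-0.10265594819936823
bar (array([0.6396, 0.2949, 0.2249]), np.float64(0.0006784164273791393)) (array([0.5421, 0.3056, 0.2233]), np.float64(0.0009159668760714547))
box right-top corner (array([0.65  , 0.2818, 0.3163]), np.float64(0.01864765198610675)) (array([0.3506, 0.3107, 0.3115]), np.float64(0.01764106930865807))
pole base [ 0.6412 -0.2522  0.    ] [ 0.6409 -0.2547  0.    ]
[ 0.4982  0.7294 -0.516 ]
[ 0.5647  0.8333 -0.3512]
[ 0.6326  0.9384 -0.1841]
tin [ 0.6301 -0.0898  0.036 ]
hous [ 0.6381 -0.155   0.031 ]
bott [ 0.687  -0.0463  0.1   ]
pole up (array([ 0.6604, -0.2969,  0.3719]), np.float64(0.11207800930992858)) (array([ 0.6569, -0.2891,  0.2124]), np.float64(0.08545678272684469))
red bin (array([ 0.3383, -0.0199,  0.0692]), np.float64(0.20408924411145787)) carton (array([ 0.2906, -0.1571,  0.0217]), np.float64(0.12455024695966409)) (array([ 0.3741, -0.2585,  0.0718]), np.float64(0.006881404544067065))
hoodtop (array([0.658 , 0.1717, 0.2345]), np.float64(0.0027873115783010956))
```

```bash
python3 - <<'E'
from pts import *
z=lambda p,x0,y0,w,h,W,H: cv2.resize(p[y0:y0+h,x0:x0+w],(W,H),interpolation=cv2.INTER_CUBIC)
a=z(t['pixels'],0,180,210,250,336,400); b=z(s['pixels'],100,70,230,200,460,400)
c=z(s['pixels'],260,290,110,40,796,200)[:, :]
c=z(s['pixels'],260,285,130,130,199,199); d=z(s['pixels'],260,290,75,50,298,199)
e=z(s['pixels'],325,155,75,50,299,199)
im=np.vstack([np.hstack([a,b]),np.hstack([c,d,e])]);cv2.imwrite('pics/crop2.png',im[:,:,::-1])
E
```

```text
(no output)
```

View pics/crop2.png

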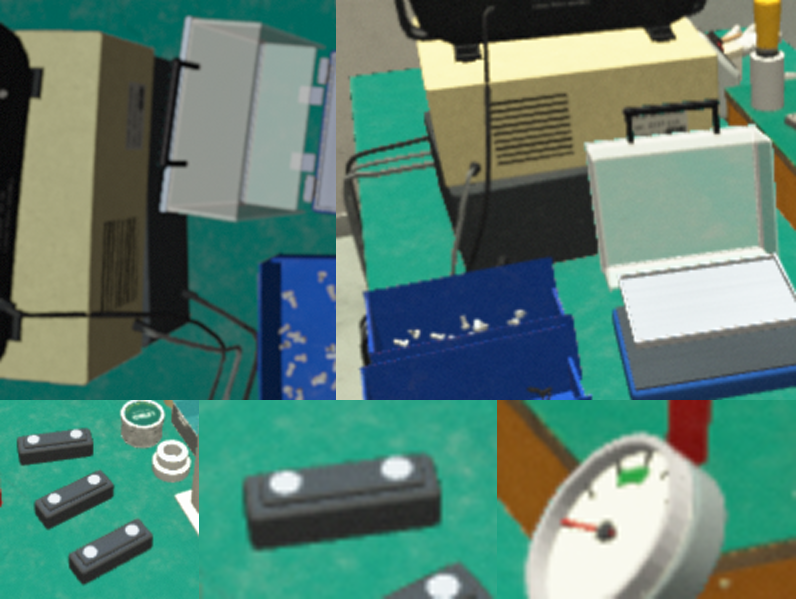

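```bash
python3 - <<'E'
from pts import *
np.set_printoptions(precision=4,suppress=True)
C=lambda x,y:(x*.625,180+y*.625); S=lambda x,y:(100+(x-336)/2,70+y/2)
ps=np.array([onz(s,281.7,310.6,.028),onz(s,309.9,307,.028)]);print(ps.mean(0))
pan=np.array([.5732,.1306,0]);Rz=R.from_euler('z',-.1033).as_matrix()
f=lambda p:(Rz.T@(p-pan))
for a,b in(((177,62),(717,104)),((165,163),(628,111))):
    p,e=tri(C(*a),S(*b));print('bar',p,e,f(p))
for a,b in(((103,35),(717,57)),((88,385),(428,105))):
    p,e=tri(C(*a),S(*b));print('box',p,e,f(p))
print('box foot',onz(t,*C(188,325),0),onz(t,*C(178,62),0))
for q in((42,298),(25,423),(65,253),(38,473)): print('hinge',f(onz(t,*A(*q),.046)))
print(f(onz(t,*C(310,95),.05)))
for th in(1.5,1.6,1.7,1.8):
  for H in(.07,.08):
    p=[[x,H-(.193*np.cos(th)-.066*np.sin(th)),.046+.193*np.sin(th)+.066*np.cos(th)] for x in(.05,-.05)]
    w=np.array(p)@Rz.T+pan; print(th,H,proj(t,w).ravel(),proj(s,w).ravel())
print('obs',[C(177,62),C(165,163)],[S(717,104),S(628,111)])
E
```

```text
[ 0.518  -0.0848  0.028 ]
bar [0.6456 0.3151 0.2163] 0.002257361689171589 [0.053  0.191  0.2163]
bar [0.5447 0.3236 0.2194] 0.0002934886197994098 [-0.0483  0.189   0.2194]
box [0.6679 0.3772 0.248 ] 0.0009810170186391898 [0.0688 0.255  0.248 ]
box [0.3325 0.3943 0.2318] 0.006298094057201643 [-0.2666  0.2374  0.2318]
box foot [0.3377 0.3875 0.    ] [0.6699 0.4062 0.    ]
hinge [0.041  0.0961 0.046 ]
hinge [-0.0393  0.0977  0.046 ]
hinge [0.0712 0.0847 0.046 ]
hinge [-0.0699  0.0857  0.046 ]
[0.0407 0.0956 0.05  ]
1.5 0.07 [146.8018 222.3766 138.735  288.1532] [295.1008 122.2454 248.8916 126.9568]
1.5 0.08 [140.438  221.7345 132.3277 287.4327] [294.0735 120.5168 248.1903 125.1586]
1.6 0.07 [135.9109 221.5724 127.8401 286.652 ] [293.1987 121.6065 247.7743 126.2234]
1.6 0.08 [129.6389 220.9388 121.527  285.9367] [292.2029 119.9125 247.0936 124.4624]
1.7 0.07 [126.1735 220.9661 118.1297 285.1996] [291.4572 121.923  246.8158 126.4653]
1.7 0.08 [120.006  220.3423 111.9237 284.4917] [290.4912 120.2564 246.1542 124.734 ]
1.8 0.07 [117.7062 220.5602 109.7185 283.8206] [289.8871 123.1421 246.0182 127.6283]
1.8 0.08 [111.6528 219.947  103.6292 283.1221] [288.949  121.4961 245.3741 125.9197]
obs [(110.625, 218.75), (103.125, 281.875)] [(290.5, 122.0), (246.0, 125.5)]
```

```bash
cat >> h.py <<'E'
PAN=np.array([.5732,.1306,0]);PSI=-.1033;RZ=R.from_euler('z',PSI)
SP=lambda x,y,z: PAN+RZ.apply([x,y,z])
Q=lambda a,tilt=0: (R.from_euler('z',a)*R.from_euler('x',np.pi+tilt)).as_quat()
CA={'a':(.5175,-.0840,-.183),'b':(.5107,-.1703,.201),'c':(.5218,-.2523,.183)}
def fz():
    f=[]
    for _ in range(8): manip.wait(.04); f.append(manip.observe()['wrist_force'])
    return np.mean(f,0)
def stat(m=''):
    o=manip.observe(); print(m,round(o['time_s'],2),np.round(o['tool_pos'],4),'op',round(o['opening'],4),'F',np.round(o['wrist_force'],2))
E
python3 - <<'E'
from h import *
import pickle
np.set_printoptions(precision=2,suppress=True)
for n in('top0','scene0'):
    c=pickle.load(open(n+'.pkl','rb'))
    print(proj(c,np.array([[.641,-.253,z] for z in(0,.2,.4,.6)])).ravel())
for k,(x,y,p) in CA.items():
  for a in(p,p+np.pi,p-np.pi): print(k,a,manip.solve_ik([x,y,.009],Q(a)))
for sx in(0,-.055):
  for a in(PSI+np.pi/2,PSI-np.pi/2): print(sx,a,manip.solve_ik(SP(sx,0,.09),Q(a)))
for th in(1.8,0):
  for a in(PSI,PSI+np.pi,PSI-np.pi):
   for tl in(.45,-.45,0):
    print('bar',th,a,tl,manip.solve_ik(SP(0,.081-(.193*np.cos(th)-.066*np.sin(th)),.04+.193*np.sin(th)+.066*np.cos(th)),Q(a,tl)))
print(R.from_quat(Q(PSI,.4)).as_matrix()[:,2])
E
```

```text
[434.4  231.78 465.96 220.95 518.53 202.81 621.19 166.96]
[397.57 367.25 411.08 276.28 429.63 148.85 456.17 -38.95]
a -0.183 [ 0.18  0.57 -0.1   2.03  0.1   0.54 -1.75]
a 2.9585926535897933 [ 0.54  0.66 -0.56  2.    0.57  0.64  0.99]
a -3.324592653589793 [ 0.54  0.66 -0.56  2.    0.57  0.64  0.99]
b 0.201 [ 0.39  0.6  -0.17  1.99  0.17  0.57 -1.26]
b 3.342592653589793 [ 0.71  0.68 -0.58  1.97  0.59  0.67  1.53]
b -2.940592653589793 [ 0.71  0.68 -0.58  1.97  0.59  0.67  1.53]
c 0.183 [ 0.46  0.64 -0.09  1.89  0.09  0.62 -1.07]
c 3.324592653589793 [ 0.84  0.73 -0.59  1.87  0.59  0.73  1.66]
c -2.9585926535897933 [ 0.84  0.73 -0.59  1.87  0.59  0.73  1.66]
0 1.4674963267948966 [ 0.19  0.62 -0.63  1.82  0.47  0.86 -0.77]
0 -1.6740963267948965 [ 0.57  1.04 -1.33  1.8   1.08  1.25  1.95]
-0.055 1.4674963267948966 [ 0.28  0.59 -0.76  1.94  0.54  0.83 -0.89]
-0.055 -1.6740963267948965 [ 0.59  0.96 -1.33  1.92  1.04  1.18  1.88]
bar 1.8 -0.1033 0.45 [ 0.07  0.5  -0.56  1.72 -0.19  0.77 -1.96]
bar 1.8 -0.1033 -0.45 [-0.19  0.9  -0.96  1.26  0.87  1.75 -2.8 ]
bar 1.8 -0.1033 0 [-0.05  0.63 -0.7
[... 419 characters left out ...]
2653589793 0 [ 0.13  0.8  -1.12  1.49  0.74  1.31  0.4 ]
bar 0 -0.1033 0.45 [ 0.39  0.53 -0.29  1.91 -0.44  0.79 -1.21]
bar 0 -0.1033 -0.45 [ 0.    0.61 -0.44  1.81  0.72  1.14 -2.5 ]
bar 0 -0.1033 0 [ 0.15  0.48 -0.31  1.89  0.2   0.8  -1.94]
bar 0 3.038292653589793 0.45 [ 0.22  0.7  -0.75  1.8   0.89  1.27  0.52]
bar 0 3.038292653589793 -0.45 [ 0.77  0.67 -0.81  1.89  0.03  0.74  1.53]
bar 0 3.038292653589793 0 [ 0.46  0.58 -0.72  1.87  0.49  0.87  0.96]
bar 0 -3.244892653589793 0.45 [ 0.22  0.7  -0.75  1.8   0.89  1.27  0.52]
bar 0 -3.244892653589793 -0.45 [ 0.77  0.67 -0.81  1.89  0.03  0.74  1.53]
bar 0 -3.244892653589793 0 [ 0.46  0.58 -0.72  1.87  0.49  0.87  0.96]
[ 0.04  0.39 -0.92]
```

```bash
cat >> h.py <<'E'
def pick(k,from_start=False):
    x,y,p=CA[k]
    manip.goto([x,y,.10],Q(p)); manip.move_gripper(.06); f0=fz()
    manip.movel([x,y,.009],feed=.12); manip.move_gripper(.0,f_grip=25)
    manip.movel([x,y,.10],feed=.12); manip.wait(.2); f1=fz(); stat('lifted '+k); print('dF',np.round(f1-f0,2),'grams',round((f0-f1)[2]/9.81*1000))
E
python3 - <<'E'
from h import *
manip.goto([.5,-.15,.2],Q(-.0)); stat()
pick('a'); save(cam('wrist'),'w1')
E
```

```text
1.98 [ 0.4999 -0.1511  0.2   ] op 0.0921 F [-0.1  -0.19 -0.22]
lifted a 6.4 [ 0.5175 -0.084   0.0999] op 0.0296 F [-0.95  0.63 -3.56]
dF [-0.11 -0.39 -3.98] grams 406
```

```bash
cat >> h.py <<'E'
def place(sx,dep):
    a=PSI+np.pi/2
    manip.goto(SP(sx,0,.20),Q(a)); manip.movel(SP(sx,0,.105),feed=.15)
    manip.movel(SP(sx,0,.080+.009-dep+.001),feed=.04); manip.wait(.2); stat('down'); print(fz())
    manip.move_gripper(.044); manip.wait(.1); manip.movel(SP(sx,0,.20),feed=.12); stat('placed')
E
python3 - <<'E'
from h import *
x,y,p=CA['a']
manip.movel([x,y,.0098],feed=.12); manip.move_gripper(.06); manip.movel([x,y,.10]); 
pick('b')
E
```

```text
lifted b 12.72 [ 0.5107 -0.1703  0.0999] op 0.0295 F [-0.32  0.68 -1.75]
dF [-0.53  0.05 -2.05] grams 209
```

```bash
python3 - <<'E'
from h import *
manip.movel([.47,-.10,.2],feed=.2)
place(0,.0065)
c=cam('top'); s=cam('scene'); w=cam('wrist')
a=cv2.resize(c['pixels'][140:330,90:310],(440,380),interpolation=cv2.INTER_CUBIC); b=cv2.resize(s['pixels'][120:290,220:400],(360,340),interpolation=cv2.INTER_CUBIC)
im=np.zeros((380,800,3),np.uint8); im[:,:440]=a; im[:340,440:]=b; cv2.imwrite('pics/pl1.png',im[:,:,::-1])
E
```

```text
down 16.17 [0.5734 0.1305 0.0837] op 0.0295 F [ 1.39 -0.69 -0.54]
[ 0.77296612 -0.75063451 -0.64533525]
placed 18.13 [0.5727 0.1304 0.1992] op 0.0441 F [ 0.54 -0.21  0.21]
```

View pics/pl1.png

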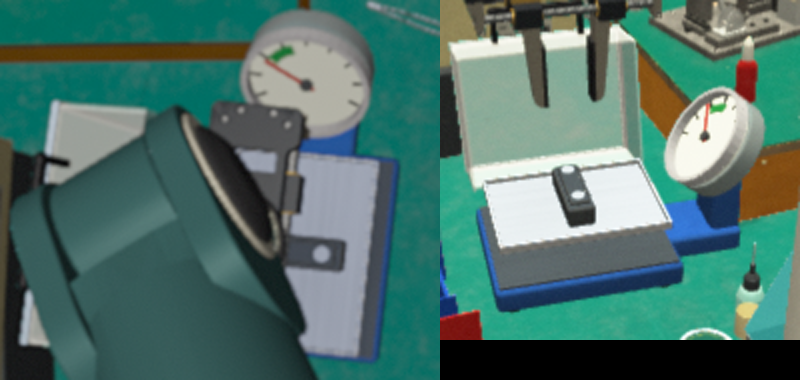

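```bash
python3 - <<'E'
from h import *
x,y,p=CA['c']
manip.goto([.45,-.12,.2],Q(0.1)); pick('c')
manip.movel([.45,-.15,.2],feed=.2)
place(-.055,.0098)
manip.movel(SP(-.1,-.05,.30),feed=.25)
c=cam('top'); s=cam('scene')
a=cv2.resize(c['pixels'][140:330,90:310],(440,380),interpolation=cv2.INTER_CUBIC); b=cv2.resize(s['pixels'][120:290,220:400],(360,340),interpolation=cv2.INTER_CUBIC)
im=np.zeros((380,800,3),np.uint8); im[:,:440]=a; im[:340,440:]=b; cv2.imwrite('pics/pl2.png',im[:,:,::-1])
E
```

```text
lifted c 23.79 [ 0.5218 -0.2523  0.0999] op 0.0299 F [-0.27  0.85 -0.71]
dF [-0.19 -0.27 -1.56] grams 159
down 27.62 [0.5185 0.1364 0.0804] op 0.0297 F [-0.42 -0.11 -0.07]
[-0.74179063 -0.11522301 -0.27822952]
placed 29.62 [0.518  0.136  0.1992] op 0.0439 F [-0.37  0.01  0.03]
```

View pics/pl2.png

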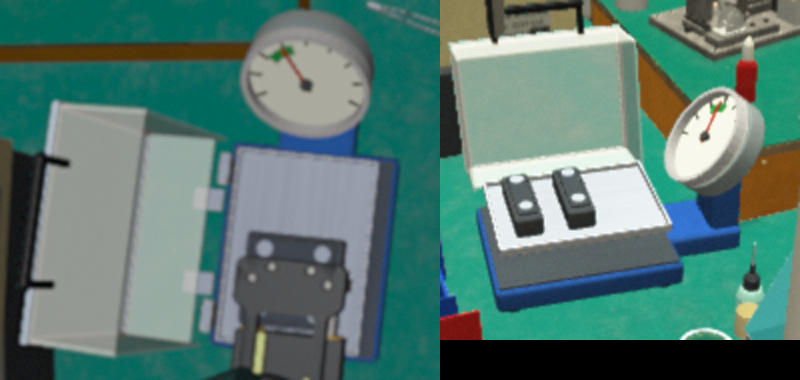

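```bash
cat >> h.py <<'E'
H=.081
def bar(th): return np.array([0,H-(.193*np.cos(th)-.066*np.sin(th)),.046+.193*np.sin(th)+.066*np.cos(th)])
def tcp(b,tilt,d=.014):
    q=Q(PSI,tilt); return SP(*b)+R.from_quat(q).as_matrix()[:,2]*d, q
E
python3 - <<'E'
from h import *
b=np.array([0,.19,.218])
p,q=tcp(b,.4,-.08); manip.goto(p,q); manip.move_gripper(.045)
p,q=tcp(b,.4); print(manip.movel(p,feed=.1,contact_N=8)); stat()
manip.move_gripper(0,f_grip=12); manip.wait(.2); stat('grip')
save(cam('scene'),'grip')
E
```

```text
False
 33.02 [0.5939 0.325  0.2058] op 0.0452 F [-0.2  -0.44 -0.05]
grip 33.84 [0.5936 0.3257 0.2058] op 0.0105 F [0.32 2.84 3.56]
```

View pics/grip.png

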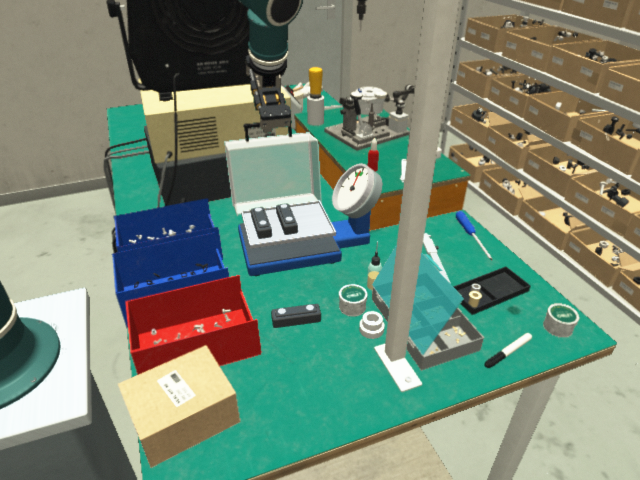

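```bash
python3 - <<'E'
from h import *
o=manip.observe(); t=R.from_quat(o['tcp_rot']).as_matrix()[:,2]
b=RZ.inv().apply(o['tool_pos']-.014*t-PAN); v=np.array([H-b[1],b[2]-.046]); r=np.hypot(*v)
th0=np.arctan2(v[1],v[0])-np.arctan2(.066,.193); print(b,r,th0)
for i,th in enumerate(np.linspace(th0,0.9,8)[1:]):
    p,q=tcp(bar(th),.4*th/th0); p-=RZ.apply([-b[0],0,0])
    manip.movel(p,frame=q,feed=.12)
    f=manip.observe()['wrist_force']; print(round(th,2),np.round(RZ.inv().apply(f),1),round(manip.observe()['opening'],4))
    if np.linalg.norm(f)>40: break
stat()
E
```

```text
[1.46562841e-04 1.90699162e-01 2.18618091e-01] 0.20452606546592292 1.8074097683462877
1.68 [-1.4  2.3  5.6] 0.0101
1.55 [-2.4  2.4  8.1] 0.0105
1.42 [-2.9  1.2  9. ] 0.0105
1.29 [-3.1 -0.3  6. ] 0.0101
1.16 [-2.5 -0.5  2.2] 0.0099
1.03 [-3.1  0.1  0.5] 0.0104
0.9 [-5.1 -0.9  0.2] 0.0105
 36.51 [0.5744 0.1447 0.2238] op 0.0105 F [-5.21 -0.41  0.16]
```

```bash
python3 - <<'E'
from h import *
for th in np.linspace(.9,0,8)[1:]:
    p,q=tcp(bar(th),.4*th/1.807); manip.movel(p,frame=q,feed=.12)
    f=manip.observe()['wrist_force']; print(round(th,2),np.round(RZ.inv().apply(f),1),round(manip.observe()['opening'],4))
    if np.linalg.norm(f)>40: break
stat()
p=manip.observe()['tool_pos']; print(manip.movel(p-[0,0,.008],feed=.03,contact_N=12)); manip.wait(.2); stat('press')
save(cam('scene'),'shut')
o=manip.observe(); t=R.from_quat(o['tcp_rot']).as_matrix()[:,2]; print(RZ.inv().apply(o['tool_pos']-.014*t-PAN), bar(0))
E
```

```text
0.77 [-4.5 -0.7 -0.9] 0.0105
0.64 [-3.7 -0.2 -1.2] 0.0105
0.51 [-2.9  0.4 -3.2] 0.0105
0.39 [-2.   2.3 -3.5] 0.0108
0.26 [-2.7  3.8 -4. ] 0.0103
0.13 [-1.9  4.6 -3.3] 0.0101
0.0 [-0.9  5.5 -4.3] 0.0104
 39.11 [0.5625 0.0215 0.0989] op 0.0104 F [-0.35  5.6  -4.29]
True
press 39.52 [0.5629 0.0214 0.0976] op 0.0103 F [-0.1  -0.8   6.71]
[ 0.0010115  -0.1097454   0.11164494] [ 0.    -0.112  0.112]
```

View pics/shut.png

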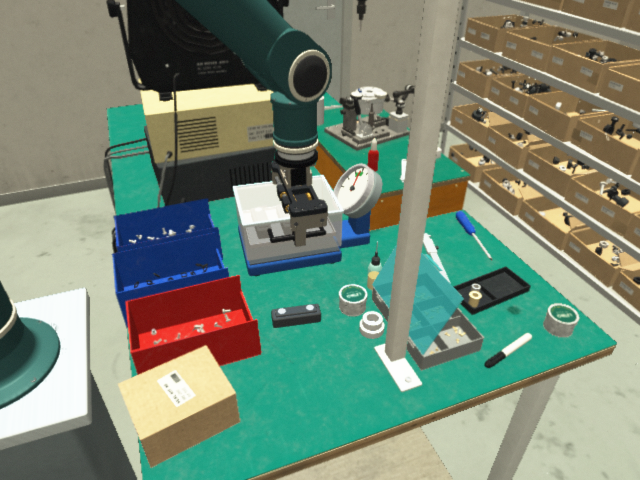

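```bash
python3 - <<'E'
from h import *
p=manip.observe()['tool_pos']; print(manip.movel(p-[0,0,.008],feed=.03,contact_N=20)); manip.wait(.2); stat('press')
manip.move_gripper(.022); manip.wait(.1); stat('open')
p=manip.observe()['tool_pos']; manip.movel(p+[0,0,.12],feed=.15); manip.goto([.42,-.12,.3],Q(0)); stat()
s=cam('scene'); t=cam('top')
a=cv2.resize(t['pixels'][140:330,90:310],(440,380),interpolation=cv2.INTER_CUBIC); b=cv2.resize(s['pixels'][120:290,220:400],(360,340),interpolation=cv2.INTER_CUBIC)
im=np.zeros((380,800,3),np.uint8); im[:,:440]=a; im[:340,440:]=b
for c,ox,oy,sc,dx in((t,90,140,2,0),(s,220,120,2,440)):
  for x in(.05,-.05):
    u=proj(c,SP(x,*bar(0)[1:]))[0]; cv2.circle(im,(int((u[0]-ox)*sc+dx),int((u[1]-oy)*sc)),2,(255,0,0),-1)
cv2.imwrite('pics/end.png',im[:,:,::-1])
E
```

```text
False
press 40.12 [0.5654 0.0211 0.093 ] op 0.0103 F [-2.79  0.09 13.89]
open 40.6 [0.5628 0.0212 0.0894] op 0.0221 F [ 0.68 -0.03  0.09]
 42.43 [ 0.4204 -0.1194  0.2995] op 0.0222 F [ 0.63  0.57 -0.65]
```

View pics/end.png

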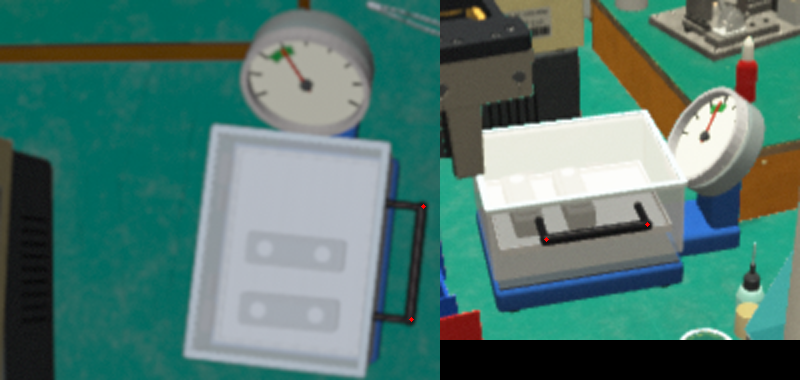

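```bash
python3 -c "
from h import *
manip.job_done(); stat()"
```

```text
the job is handed in; nothing more can be done
the job is handed in; nothing more can be done
```

The job was handed in at about 42 s, with the 200 g and 100 g castings in the pan and the hood shut. I got no verdict back.

- **Target:** the green band sits at about 300 g on the dial, so it needed the 100 g and 200 g castings.
- **Weighing:** lifting each casting with the wrist force sensor gave a ≈ 406 g, b ≈ 209 g and c ≈ 159 g. The reading for c disagrees with its nominal 100 g; I took c as 100 g by elimination.
- **Placing:** I put a back flat where it was on the bench. I lowered b, then c, onto the pan at scale x = 0 and −55 mm, letting go about 1 mm above their expected resting height. After b alone the needle stood on the 200 g tick. After c it stood mid-band with the hood open and the fingers clear.
- **Hood:** I gripped the bar handle, swung it along its arc and pressed it to its stop. The fingers slid a few millimetres down the bar on the last press, at about 14 N.
- **Last checks:** the handle was within about 1 px of its predicted shut position in both the top and scene views. The needle was on the green band and both castings lay flat under the hood. In the picture taken with the hood shut, the tin, housing and bottle looked unmoved, but I did not measure them again. The arm was clear of everything.

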